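# Make up two test kits in their trays

### The job

Make up the two test kits from the stock on the table. The white three-compartment tray gets the black-capped vial in its narrowest compartment, the blue-capped bottle in the middle one and the black loupe in its widest; the green two-compartment tray gets the white-capped vial in its narrow compartment and the yellow-capped bottle in its wide one. Stand each thing upright on the floor of its compartment, do not knock anything over on the way, and leave the dropper bottle and the mixing cup where they are.

Things in the scene. Friction and masses are not known exactly. Their poses are not given: they have to be found in the camera images.
- white_tray: White low open tray, 68 x 164 x 16 mm, with a small lip at each end, fixed; floor 4 mm above the table, walls and partitions 4 mm thick and 16 mm high. Origin: centre of the underside. y runs along the row of compartments; all are 60 mm deep in x, centred on x = 0. From -y to +y: narrow compartment 40 mm wide, centre y = -58 mm; middle one 46 mm wide, centre y = -11 mm; widest 62 mm wide, centre y = +47 mm.
- green_tray: Green low open tray, 68 x 106 x 16 mm, with a small lip at each end, fixed; floor 4 mm above the table, walls and partitions 4 mm thick and 16 mm high. Origin: centre of the underside. y runs along the row of compartments; all are 60 mm deep in x, centred on x = 0. Narrow compartment 40 mm wide, centre y = -29 mm; wide one 54 mm wide, centre y = +22 mm.
- black_cap_vial: Small glass vial with blue-grey contents and a black screw cap, 23 mm diameter, 56 mm high; the cap, 20 mm in diameter, takes up the top 14 mm. Origin: centre of the underside; z up.
- white_cap_vial: Small glass vial with coral-red contents and a white screw cap, 23 mm diameter, 56 mm high; the cap, 20 mm in diameter, takes up the top 14 mm. Origin: centre of the underside; z up.
- blue_cap_bottle: Amber-orange small round bottle with a blue screw cap, 27 mm diameter, 66 mm high; the cap, 20 mm in diameter, takes up the top 16 mm. Origin: centre of the underside; z up.
- yellow_cap_bottle: Dark brown round bottle with a pale yellow screw cap, 36 mm diameter, 80 mm high; the cap, 29 mm in diameter, takes up the top 22 mm. Origin: centre of the underside; z up.
- loupe: Black short loupe (magnifier) standing like a little drum, 44 mm across its top rim, a little less below, 46 mm high. Origin: centre of the underside; z up.
- dropper_bottle: Bystander: amber dropper bottle with a black rubber bulb on top, 34 mm diameter, 102 mm high. It belongs to neither kit and stays where it is. Origin: centre of the underside; z up.
- mixing_cup: Bystander: white open mixing cup with dried orange paint inside, 57 mm across the rim, 48 mm high. It belongs to neither kit and stays where it is. Origin: centre of the underside; z up.
Not all that is in view belongs to the job. Leave any purple or turquoise look-alike of the blue_cap_bottle alone.

How it is judged:
By the outcome, as a careful person would: the job done as asked, in the order asked, and still so for the second after the job is handed in, with the robot touching nothing.
It also fails if it takes over 131 s, if anything falls off the work surface, if the arm or the gripper's body presses on something with over 40 N, if the wrist force passes 120 N, or if a joint passes its speed limit or range.

### The arm

A 7-joint arm with a two-finger parallel gripper is mounted at the origin on a cart in front of the work surface, level with it; the furniture and walls round the work are solid. World frame = base frame: x ahead of the robot, y to its left, z up, the work surface at z = 0. Lengths are in mm, angles in rad, forces in N, time in s.
With the tool pointing down it reaches from about 425 to 1025 mm from the base axis. Payload 9.4 kg.
Tool frame: the origin (TCP) lies on the centre line of the jaws, within the pads' length; the fingertips stand 22 mm ahead of it and the grasp point (between the pads) lies 3 mm ahead of it; x points along the fingers, z is the direction in which the jaws open and shut, and the axes are right-handed (so a half turn about x gives the same grasp; the last joint's range is limited). The gripper opens to 93 mm and grips with 3 to 60 N. Pads are 15 mm wide; open, the fingers measure 128 mm over their backs; the gripper's body (75 mm by 188 mm) begins 65 mm behind the grasp point.
Start: joints at [1.206, 0.599, -0.003, 1.599, 0.002, 0.943, -0.08], TCP at [205.777, -695.183, 240.618] pointing down, gripper open.
Joint ranges: [-2.57, 2.57], [-0.35, 1.97], [-1.29, 1.29], [0.11, 2.56], [-1.05, 4.19], [0.11, 1.86], [-2.63, 2.63]. Speed limits (rad/s): [2.22, 2.22, 3.01, 3.01, 3.14, 3.14, 3.14].

### API

Orientations are given as [roll, pitch, yaw] about the fixed x, y, z axes, in that order (R = Rz(yaw) Ry(pitch) Rx(roll)).
In Python, from plant import manip gives the robot as it stands.
- The arm moves only by the tool apply_moves, never from a script. Its argument "targets" is a list of rows, each an object with "grip": the opening, from 0 (shut) to 1 (fully open); "translation": the shift along the world's x, y, z in m, a list of three; "spin": the turn about the world's z in degrees. In form: [{"grip": grip, "translation": [dx, dy, dz], "spin": spin}, ...]. A call has 1 to 20 rows; each row is the pose to reach, as a shift and turn from the pose measured when the call began; what a row does not reach only later rows make up. A row lasts 1/10 s, in which the tool goes at most 50 mm and 8.59 degrees, less where a joint would pass 70% of its speed; a pose out of reach is approached as far as the arm can. A call with a gripper value outside its range is refused whole. The fingers move at their own pace and stop on an object; "grip_force" is the grip in N (left out, the last holds). Time passes only in rows, so rows that repeat a pose let the fingers close. It gives the time, the measured TCP pose, the force and the opening at its end, in the units of the state.
- manip.read_state(): the state, without advancing time (a new reading comes with each control period).
- manip.capture(name): name is "scene" or "top" or "wrist"; returns the picture (480x640x3 uint8, red, green, blue); there is no depth.
- manip.camera_params(name): a dict with "intrinsics" (3x3 intrinsics, pixels), "eye" and "rotation" of the camera in the world; the wrist camera has in their place "T_tool_cam" (4x4, takes a point from camera to tool coordinates, whose origin is the TCP and whose axes are the tool frame's). Camera axes: x right, y up, looking along -z (the intrinsics and any distortion apply to the point x, -y, -z); pixel columns grow to the right and rows downward; lengths in mm; the calibration is good to about 2 mm. A picture is of the moment at which its call begins: read the wrist's pose just before it. camera_params takes no time and is no camera call.
- manip.close_job(): hands the job in, once; it reports no verdict.
The state is a dict: "time_s": time; "joints": joint angles; "qvel": joint speeds; "effort": joint torques, N m; "ee_pos": TCP position; "tool_rot": TCP orientation; "ft_force": force on the tool from outside, world axes, zero at the start; "torque": the same for the moment, N m; "gripper_width": finger opening in mm.
Only numpy, scipy, OpenCV 4.12 (cv2) and the standard library are available. Lean on these libraries where they do the work, as an engineer would, in place of code of your own. Each camera call takes 0.05 s, during which the arm holds its last target.

## Working session

There is one attempt and no reset: what is moved stays moved. The work goes in short steps, Python scripts to look and compute and a tool call to move; the robot and the scene stay as the last step left them, time stands still between calls to the robot, and variables do not carry over. Pictures are saved under pics/ and viewed, and the job is handed in when it is done.

Besides the shell and the picture viewer there is one more tool, called after ">>>" by a JSON object that holds its "api" and its "payload". apply_moves: Moves the arm, as the interface text tells. Its arguments: {"type":"object","properties":{"targets":{"type":"array","items":{"type":"object","properties":{"grip":{"type":"number"},"translation":{"type":"array","items":{"type":"number"}},"spin":{"type":"number"}}}},"grip_force":{"type":"number"}},"required":["targets"]}

```bash
ls; mkdir -p pics; python3 - <<'E'
from plant import manip
import cv2
s=manip.read_state();print(s)
for n in ("scene","top","wrist"):
    p=manip.camera_params(n);print(n,p)
    cv2.imwrite(f"pics/{n}0.png",manip.capture(n)[:,:,::-1])
E
```

```text
pics
{'time_s': 0.0, 'joints': array([ 1.20628053,  0.60014848, -0.00255246,  1.60010101,  0.00180833,
        0.94290276, -0.0797732 ]), 'qvel': array([ 1.35292849e-03, -4.29185801e-04,  7.44639904e-05,  6.23140112e-04,
        1.87009729e-03,  2.31094573e-04, -1.26749790e-04]), 'effort': array([ 6.24732684e-05, -7.65091395e+01,  1.49772428e+00, -2.52357817e+01,
       -5.23762149e-02,  1.67504058e-02,  1.72555733e-04]), 'ee_pos': array([ 205.66151479, -694.75627146,  239.7532477 ]), 'tool_rot': array([-3.04883069,  1.56923888,  1.95147187]), 'ft_force': array([-0.32425615, -0.5182727 ,  0.10891576]), 'torque': array([ 0.02704265, -0.02503534,  0.00043849]), 'gripper_width': 93.08474878147013}
scene {'intrinsics': array([[518.36343697,   0.        , 315.91758265],
       [  0.        , 518.36343697, 233.56218345],
       [  0.        ,   0.        ,   1.        ]]), 'eye': array([  52.27645123, -550.88470214,  572.80623429]), 'rotation': array([ 0.96912138,  0.01671343, -0.75129417])}
top {'intrinsics': array([[581.13551372,   0.        , 313.79381158],
       [  0.        , 581.13551372, 241.24551628],
       [  0.        ,   0.        ,   1.        ]]), 'eye': array([ 419.33187655,  -14.34140169, 1056.44689982]), 'rotation': array([ 0.14183712,  0.0135369 , -1.570588  ])}
wrist {'intrinsics': array([[398.9299267 ,   0.        , 324.65345663],
       [  0.        , 398.9299267 , 237.19605374],
       [  0.        ,   0.        ,   1.        ]]), 'T_tool_cam': array([[ 3.12899411e-04,  2.64210406e-01, -9.64465014e-01,
        -1.42647424e+02],
       [-1.25218762e-03,  9.64464409e-01,  2.64209834e-01,
         7.31401819e+01],
       [ 9.99999167e-01,  1.12502005e-03,  6.32621344e-04,
        -9.08516665e-01],
       [ 0.00000000e+00,  0.00000000e+00,  0.00000000e+00,
         1.00000000e+00]])}
```

View pics/scene0.png

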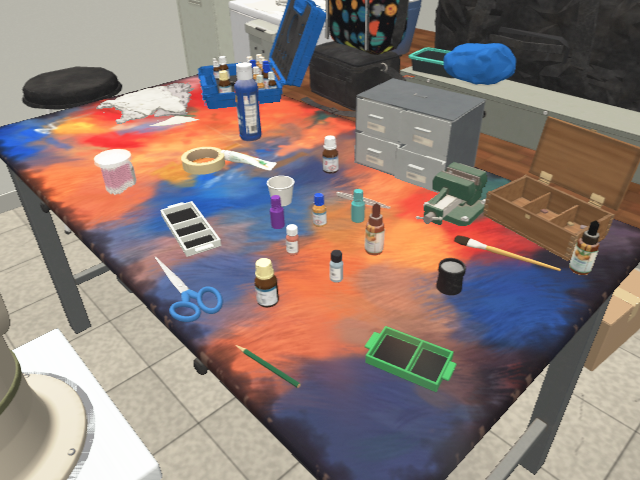

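View pics/top0.png

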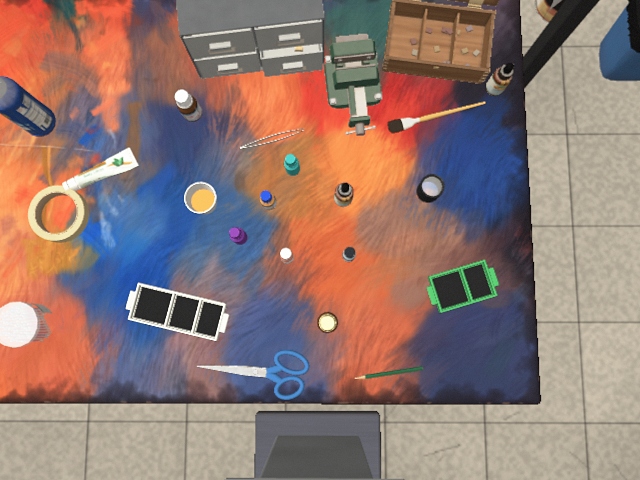

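View pics/wrist0.png

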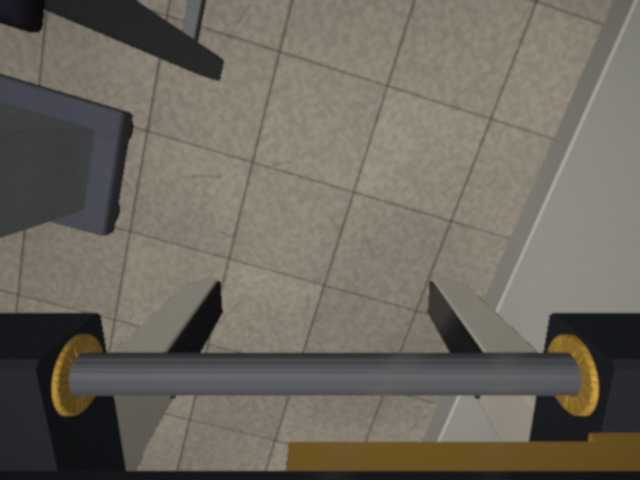

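The scene view shows all the stock standing at mid-table: yellow (265,280), white vial (291,238), black vial (336,265), blue (319,208), loupe (451,275). The white tray is at (190,228) and the green one at (410,357). The top view shows the same items, and the wrist camera is still looking at the floor. Next I'll triangulate across the top and scene views.

```bash
cat > h.py <<'E'
import numpy as np, cv2
from scipy.spatial.transform import Rotation as Ro
from plant import manip
P={n:manip.camera_params(n) for n in("scene","top","wrist")}
def cam(n,state=None):
    p=P[n];K=p['intrinsics']
    if n!='wrist': return K,Ro.from_euler('xyz',p['rotation']).as_matrix(),p['eye']
    R=Ro.from_euler('xyz',state['tool_rot']).as_matrix();T=p['T_tool_cam']
    return K,R@T[:3,:3],R@T[:3,3]+state['ee_pos']
def ray(c,uv):
    K,R,e=c;v=np.linalg.inv(K)@np.array([uv[0],uv[1],1.]);d=R@np.array([v[0],-v[1],-v[2]]);return e,d/np.linalg.norm(d)
def plane(c,uv,z):
    e,d=ray(c,uv);return e+d*(z-e[2])/d[2]
def proj(c,X):
    K,R,e=c;v=R.T@(np.array(X,float)-e);v=np.array([v[0],-v[1],-v[2]]);p=K@v;return p[:2]/p[2]
def tri(obs):
    A=np.zeros((3,3));b=np.zeros(3);
    L=[ray(*o) for o in obs]
    for e,d in L:
        M=np.eye(3)-np.outer(d,d);A+=M;b+=M@e
    X=np.linalg.solve(A,b);return X,max(np.linalg.norm((np.eye(3)-np.outer(d,d))@(X-e)) for e,d in L)
E
python3 - <<'E'
from h import *
t=cv2.imread('pics/top0.png');s=cv2.imread('pics/scene0.png')
cv2.imwrite('pics/t1.png',cv2.resize(t[150:350,225:455],None,fx=3.4,fy=3,interpolation=3)[:600,:800])
cv2.imwrite('pics/t1.png',cv2.resize(t[140:340,220:460],None,fx=3,fy=3,interpolation=2))
cv2.imwrite('pics/s1.png',cv2.resize(s[180:320,230:480],None,fx=3.2,fy=3.2,interpolation=2))
E
```

```text
(no output)
```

View pics/t1.png

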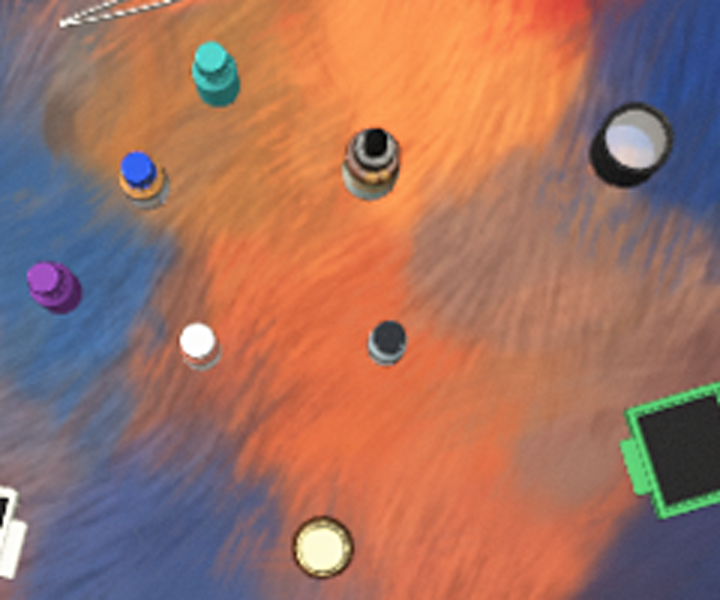

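View pics/s1.png

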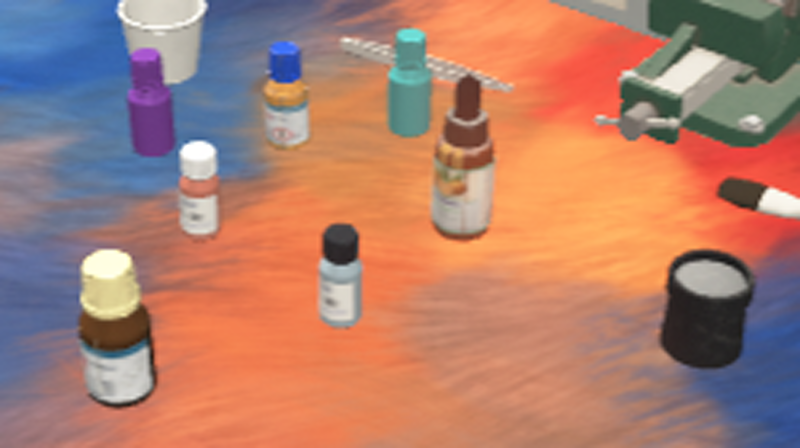

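The top crop shows caps at blue (137,170), white (199,341), black (388,338) and yellow (323,546), and the loupe rim at (636,140), all x3 from offset (220,140). The scene crop shows the same caps clearly. Now cap masks and triangulation.

```bash
python3 - <<'E'
from h import *
t=cv2.imread('pics/top0.png');s=cv2.imread('pics/scene0.png')
def comp(img,roi,f):
    x0,y0,x1,y1=roi;c=cv2.cvtColor(img[y0:y1,x0:x1],cv2.COLOR_BGR2HSV).astype(int)
    m=f(c[...,0],c[...,1],c[...,2]).astype(np.uint8)
    n,l,st,ce=cv2.connectedComponentsWithStats(m);i=1+np.argmax(st[1:,4])
    return ce[i]+[x0,y0],st[i]+[x0,y0,0,0,0]
F={'blue':((255,185,282,212),(308,190,332,214),lambda h,s,v:(h>105)&(h<130)&(s>140)&(v>110)),
'white':((276,244,298,268),(284,222,302,237),lambda h,s,v:(s<40)&(v>185)),
'black':((338,242,362,266),(326,248,348,264),lambda h,s,v:(v<85)),
'yellow':((314,309,342,337),(253,255,275,283),lambda h,s,v:(h>18)&(h<35)&(s<130)&(v>150)),
'loupeGlass':((414,170,450,208),(430,252,470,275),lambda h,s,v:(s<70)&(v>110)),
}
for k,(a,b,f) in F.items():
    c1,st1=comp(t,a,f);c2,st2=comp(s,b,f)
    X,r=tri([(cam('top'),c1),(cam('scene'),c2)])
    print(k,c1.round(1),st1,c2.round(1),st2,X.round(1),round(r,2))
def big(img,roi,k,name):
    x0,y0,x1,y1=roi;cv2.imwrite(name,cv2.resize(img[y0:y1,x0:x1],None,fx=k,fy=k,interpolation=2))
big(t,(120,275,235,345),6,'pics/tw.png');big(s,(150,190,230,265),7,'pics/sw.png')
big(t,(420,255,505,315),7,'pics/tg.png');big(s,(355,320,465,395),6,'pics/sg.png')
E
```

```text
blue [265.5 195.6] [261 191  11  11  85] [318.5 199.1] [314 193  10  13 102] [642.2  84.6  58.7] 0.88
white [285.2 252.9] [280 248  11  11  97] [291.6 229.6] [286 224  12  12 110] [541.9  49.5  51.7] 0.54
black [349.5 252.1] [345 247  10  11  84] [336.1 256.2] [331 251  11  12 110] [543.2 -62.5  51.5] 0.49
yellow [326.8 322.1] [319 314  18  18 232] [263.6 268.7] [255 258  19  22 338] [422.5 -22.6  68.9] 0.4
loupeGlass [431.5 186. ] [422 177  20  19 299] [451.6 266.7] [441 261  23  12 195] [ 662.1 -209.4   46.6] 0.18
```

View pics/tw.png

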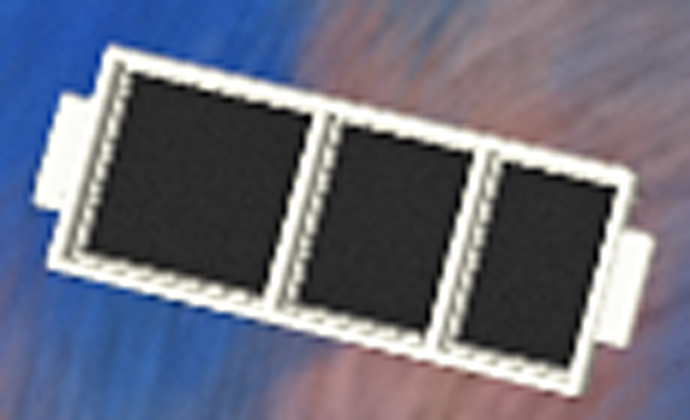

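View pics/sw.png

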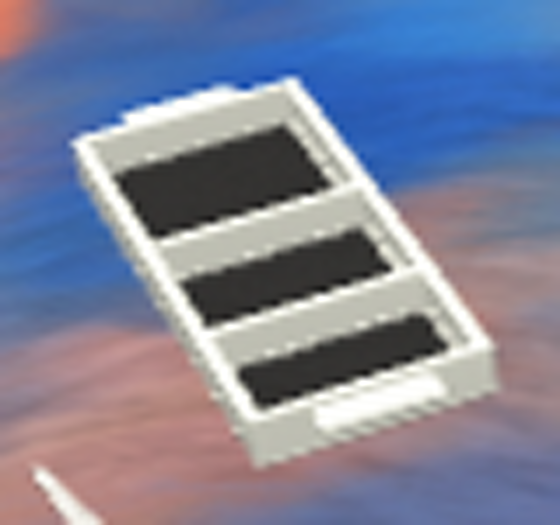

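View pics/tg.png

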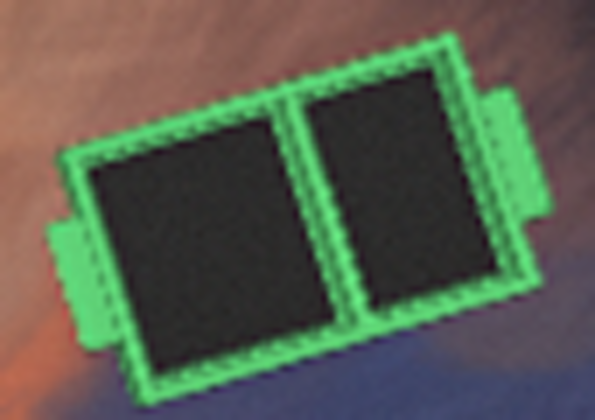

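View pics/sg.png

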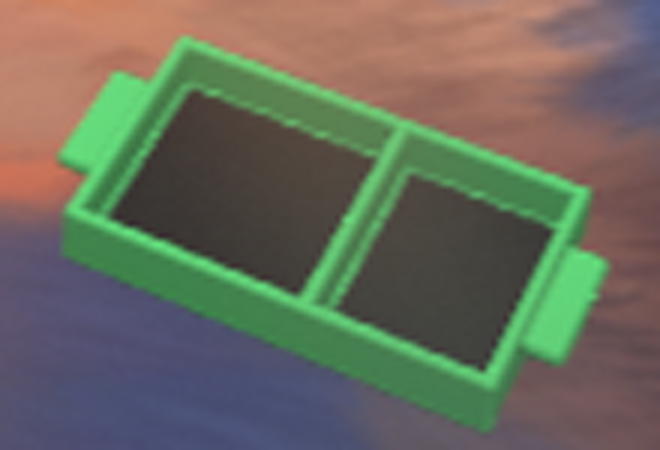

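All cap heights match the text: the midpoints come out at 59, 52, 52 and 69 mm, and the loupe rim at 47 mm. The tray crops show the rim corners: white top view (112,48), (635,175), (583,393), (50,268); green (455,35), (541,285), (148,402), (62,153). Now I'll triangulate the rims.

```bash
python3 - <<'E'
from h import *
def cv(p,o,k): return (np.array(p)+.5)/k-.5+np.array(o)
W=dict(t=[(112,48),(635,175),(583,393),(50,268)],s=[(293,80),(495,350),(255,415),(75,145)],to=(120,275),tk=6,so=(150,190),sk=7,L=164,D=68)
# order: (+x,+y),(+x,-y),(-x,-y),(-x,+y) local
G=dict(t=[(62,153),(455,35),(541,285),(148,402)],s=[(185,40),(588,190),(493,385),(68,210)],to=(420,255),tk=7,so=(355,320),sk=6,L=106,D=68)
for n,T in (('white',W),('green',G)):
    X=[];
    for a,b in zip(T['t'],T['s']):
        x,r=tri([(cam('top'),cv(a,T['to'],T['tk'])),(cam('scene'),cv(b,T['so'],T['sk']))]);X.append(x);print(n,x.round(1),round(r,2))
    X=np.array(X);xt=np.array([plane(cam('top'),cv(a,T['to'],T['tk']),16) for a in T['t']])
    for Q in (X,xt):
        d=Q[0]+Q[3]-Q[1]-Q[2];yaw=np.arctan2(-d[0],d[1])
        e=[np.linalg.norm((Q[i]-Q[(i+1)%4])[:2]).round(1) for i in range(4)]
        c=Q.mean(0);print(n,c.round(1),'yaw',np.degrees(yaw).round(2),e)
        R=np.array([[np.cos(yaw),-np.sin(yaw)],[np.sin(yaw),np.cos(yaw)]])
        for y in ((-58,-11,47) if n=='white' else (-29,22)): print('  comp',y,(c[:2]+R@[0,y]).round(1))
# check dark floors from top view
t=cv2.imread('pics/top0.png')
for n,roi in (('white',(125,280,235,345)),('green',(425,255,505,315))):
    x0,y0,x1,y1=roi;v=t[y0:y1,x0:x1].max(2);_,l,st,ce=cv2.connectedComponentsWithStats((v<75).astype(np.uint8))
    for i in range(1,len(st)):
        if st[i,4]>200: print(n,st[i,4],plane(cam('top'),ce[i]+[x0,y0],4).round(1))
E
```

```text
white [492.5 314.7  19.3] 0.73
white [455.7 157.   18. ] 0.29
white [391.5 170.5  22.3] 0.19
white [427.8 330.7  17.6] 0.23
white [441.9 243.2  19.3] yaw -12.96 [np.float64(162.0), np.float64(65.5), np.float64(164.2), np.float64(66.6)]
  comp -58 [428.9 186.7]
  comp -11 [439.4 232.5]
  comp 47 [452.4 289. ]
white [442.1 243.9  16. ] yaw -13.2 [np.float64(162.4), np.float64(65.5), np.float64(163.7), np.float64(67.2)]
  comp -58 [428.9 187.4]
  comp -11 [439.6 233.2]
  comp 47 [452.8 289.6]
green [ 504.2 -205.3   17.6] 0.42
green [ 533.4 -305.    19.9] 0.53
green [ 469.9 -324.    20.8] 0.34
green [ 440.7 -224.4   19.8] 0.08
green [ 487.  -264.7   19.5] yaw 16.32 [np.float64(104.0), np.float64(66.3), np.float64(103.7), np.float64(66.3)]
  comp -29 [ 495.2 -292.5]
  comp 22 [ 480.8 -243.6]
green [ 487.3 -265.7   16. ] yaw 16.48 [np.float64(105.7), np.float64(66.7), np.float64(104.7), np.float64(66.2)]
  comp -29 [ 495.6 -293.5]
  comp 22 [ 481.1 -244.6]
white 928 [453.5 291.2   4. ]
white 675 [440.2 234.5   4. ]
white 586 [429.3 188.5   4. ]
green 572 [ 496.1 -294.5    4. ]
green 835 [ 481.3 -245.2    4. ]
```

```bash
python3 - <<'E'
from h import *
s=manip.read_state();R=Ro.from_euler('xyz',s['tool_rot']).as_matrix();print(R.round(3),s['time_s'])
print('jaw deg',np.degrees(np.arctan2(R[1,2],R[0,2])), 'radial',np.degrees(np.arctan2(s['ee_pos'][1],s['ee_pos'][0])))
for n,uv,z in (('purple',(236,234),60),('turq',(290,159),60),('dropper',(345,188),95),('cup',(200,197),48),('cab edge',(200,77),0),('vise tip',(360,130),30)): print(n,plane(cam('top'),uv,z).round(0))
E
```

```text
[[-0.     0.959  0.284]
 [ 0.001  0.284 -0.959]
 [-1.    -0.    -0.001]] 0.15
jaw deg -73.50644411609358 radial -73.5086794951833
purple [575. 134.  60.]
turq [709.  41.  60.]
dropper [648. -54.  95.]
cup [643. 202.  48.]
cab edge [889. 218.   0.]
vise tip [772. -85.  30.]
```

>>> {"api": "apply_moves", "payload": {"targets": [{"grip": 0.55, "translation": [0.02, 0.04, 0], "spin": -4}, {"grip": 0.55, "translation": [0.04, 0.08, -0.01], "spin": -8}, {"grip": 0.55, "translation": [0.06, 0.12, -0.01], "spin": -12}, {"grip": 0.55, "translation": [0.08, 0.16, -0.02], "spin": -16}, {"grip": 0.55, "translation": [0.1, 0.2, -0.02], "spin": -20}, {"grip": 0.55, "translation": [0.125, 0.24, -0.02], "spin": -24}, {"grip": 0.55, "translation": [0.15, 0.28, -0.03], "spin": -28}, {"grip": 0.55, "translation": [0.175, 0.32, -0.03], "spin": -29.5}, {"grip": 0.55, "translation": [0.195, 0.36, -0.03], "spin": -29.5}, {"grip": 0.55, "translation": [0.215, 0.4, -0.04], "spin": -29.5}, {"grip": 0.55, "translation": [0.235, 0.44, -0.04], "spin": -29.5}, {"grip": 0.55, "translation": [0.255, 0.48, -0.05], "spin": -29.5}, {"grip": 0.55, "translation": [0.28, 0.52, -0.05], "spin": -29.5}, {"grip": 0.55, "translation": [0.3, 0.56, -0.06], "spin": -29.5}, {"grip": 0.55, "translation": [0.32, 0.6, -0.06], "spin": -29.5}, {"grip": 0.55, "translation": [0.337, 0.632, -0.06], "spin": -29.5}, {"grip": 0.55, "translation": [0.337, 0.632, -0.06], "spin": -29.5}, {"grip": 0.55, "translation": [0.337, 0.632, -0.06], "spin": -29.5}]}}

```text
time_s: 1.95
ee_pos: [542.6, -62.2, 179.7]
tool_rot: [-2.502, 1.57, 1.985]
ft_force: [0.0, -0.7, -0.3]
gripper_width: 51.3
```

```bash
cat >> h.py <<'E'
def look(name):
    s=manip.read_state();im=manip.capture('wrist');cv2.imwrite(f'pics/{name}.png',im[:,:,::-1]);return s,im
def st():
    s=manip.read_state();R=Ro.from_euler('xyz',s['tool_rot']).as_matrix()
    print('t',s['time_s'],'pos',s['ee_pos'].round(1),'jaw',np.degrees(np.arctan2(R[1,2],R[0,2])).round(1),'w',s['gripper_width'].round(1),'f',s['ft_force'].round(1),'j7',s['joints'][6].round(2),'tilt',R[2,0].round(4));return s
E
python3 - <<'E'
from h import *
st();s,im=look('w1');c=cam('wrist',s)
for n,X in dict(black=(543.2,-62.5,56),white=(541.9,49.5,56),yellow=(422.5,-22.6,80),blue=(642.2,84.6,66)).items(): print(n,proj(c,X).round(0))
E
```

```text
Traceback (most recent call last):
  File "h.py", line 26, in st
    print('t',s['time_s'],'pos',s['ee_pos'].round(1),'jaw',np.degrees(np.arctan2(R[1,2],R[0,2])).round(1),'w',s['gripper_width'].round(1),'f',s['ft_force'].round(1),'j7',s['joints'][6].round(2),'tilt',R[2,0].round(4));return s
                                                                                                              ^^^^^^^^^^^^^^^^^^^^^^^^
AttributeError: 'float' object has no attribute 'round'
```

```bash
sed -i "s/s\['gripper_width'\].round(1)/round(float(s['gripper_width']),1)/" h.py
python3 - <<'E'
from h import *
st();s,im=look('w1');c=cam('wrist',s)
for n,X in dict(black=(543.2,-62.5,56),white=(541.9,49.5,56),yellow=(422.5,-22.6,80),blue=(642.2,84.6,66)).items(): print(n,proj(c,X).round(0))
E
```

```text
t 1.95 pos [542.6 -62.2 179.7] jaw -102.9 w 51.3 f [ 0.  -0.7 -0.3] j7 -1.68 tilt -1.0
black [326. 236.]
white [173. 272.]
yellow [310. 415.]
blue [ 62. 142.]
```

View pics/w1.png

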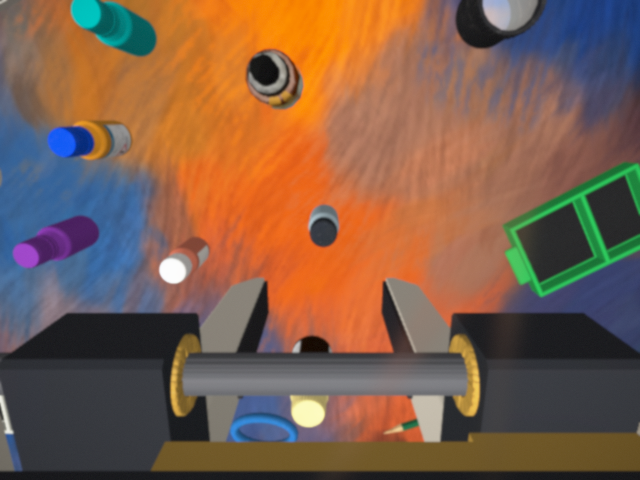

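The wrist view shows the black cap at about (323,231) where I predicted (326,236). The white cap is at (174,268) and blue at (69,142). I'll quantify the offset.

```bash
python3 - <<'E'
from h import *
im=cv2.imread('pics/w1.png');cv2.imwrite('pics/w1c.png',cv2.resize(im[195:255,290:360],None,fx=9,fy=9,interpolation=2))
s=manip.read_state();c=cam('wrist',s)
hsv=cv2.cvtColor(im,cv2.COLOR_BGR2HSV).astype(int);h,S,v=hsv[...,0],hsv[...,1],hsv[...,2]
for n,m,z,roi in (('black',v<75,56,(295,200,350,250)),('white',(S<40)&(v>200),56,(150,240,200,290)),('blue',(h>105)&(h<125)&(S>170)&(v>150),66,(40,115,95,165))):
    x0,y0,x1,y1=roi;_,l,sta,ce=cv2.connectedComponentsWithStats(m[y0:y1,x0:x1].astype(np.uint8));i=1+np.argmax(sta[1:,4])
    uv=ce[i]+[x0,y0];print(n,uv.round(1),sta[i],plane(c,uv,z).round(1),plane(c,uv,z-7).round(1))
E
```

```text
black [323.3 231.2] [ 16  18  26  27 540] [546.3 -62.4  56. ] [544.6 -62.   49. ]
white [172.1 270.3] [  9  18  27  26 536] [542.7  48.5  56. ] [540.8  51.8  49. ]
blue [ 61.9 142.1] [  7  13  30  30 678] [642.   83.1  66. ] [642.7  87.6  59. ]
```

View pics/w1c.png

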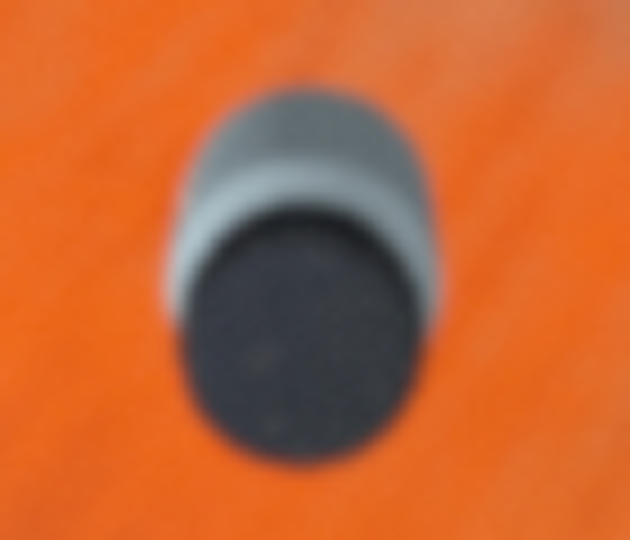

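The wrist view agrees within 2 mm: black is at (544.5,-62) and white and blue are consistent. Next I descend, grip, and lift a little.

>>> {"api": "apply_moves", "payload": {"targets": [{"grip": 0.55, "translation": [0.002, 0, -0.03], "spin": 0}, {"grip": 0.55, "translation": [0.002, 0, -0.06], "spin": 0}, {"grip": 0.55, "translation": [0.002, 0, -0.09], "spin": 0}, {"grip": 0.55, "translation": [0.002, 0, -0.115], "spin": 0}, {"grip": 0.55, "translation": [0.002, 0, -0.13], "spin": 0}, {"grip": 0.55, "translation": [0.002, 0, -0.137], "spin": 0}, {"grip": 0.55, "translation": [0.002, 0, -0.137], "spin": 0}, {"grip": 0.1, "translation": [0.002, 0, -0.137], "spin": 0}, {"grip": 0.1, "translation": [0.002, 0, -0.137], "spin": 0}, {"grip": 0.1, "translation": [0.002, 0, -0.137], "spin": 0}, {"grip": 0.1, "translation": [0.002, 0, -0.137], "spin": 0}, {"grip": 0.1, "translation": [0.002, 0, -0.137], "spin": 0}, {"grip": 0.1, "translation": [0.002, 0, -0.137], "spin": 0}, {"grip": 0.1, "translation": [0.002, 0, -0.137], "spin": 0}], "grip_force": 15}}

```text
time_s: 3.4
ee_pos: [544.4, -63.4, 43.2]
tool_rot: [-3.017, 1.57, 1.468]
ft_force: [-0.4, 0.5, 6.0]
gripper_width: 22.2
```

>>> {"api": "apply_moves", "payload": {"targets": [{"grip": 0.1, "translation": [0, 0, 0.015], "spin": 0}, {"grip": 0.1, "translation": [0, 0, 0.04], "spin": 0}, {"grip": 0.1, "translation": [0, 0, 0.07], "spin": 0}, {"grip": 0.1, "translation": [-0.005, 0.01, 0.095], "spin": 0}, {"grip": 0.1, "translation": [-0.015, 0.035, 0.105], "spin": 0}, {"grip": 0.1, "translation": [-0.03, 0.065, 0.105], "spin": 0}, {"grip": 0.1, "translation": [-0.045, 0.1, 0.105], "spin": 0}, {"grip": 0.1, "translation": [-0.06, 0.135, 0.105], "spin": 0}, {"grip": 0.1, "translation": [-0.08, 0.17, 0.105], "spin": 0}, {"grip": 0.1, "translation": [-0.095, 0.205, 0.105], "spin": 0}, {"grip": 0.1, "translation": [-0.11, 0.235, 0.105], "spin": 0}, {"grip": 0.1, "translation": [-0.115, 0.25, 0.105], "spin": 0}, {"grip": 0.1, "translation": [-0.115, 0.251, 0.105], "spin": 0}, {"grip": 0.1, "translation": [-0.115, 0.251, 0.105], "spin": 0}]}}

```text
time_s: 4.8
ee_pos: [429.5, 187.5, 148.2]
tool_rot: [2.822, 1.57, 1.025]
ft_force: [0.4, -0.6, 0.4]
gripper_width: 21.8
```

```bash
python3 - <<'E'
from h import *
s=st();cv2.imwrite('pics/t2.png',manip.capture('top')[:,:,::-1]);s2,im=look('w2');c=cam('wrist',s2)
# predicted rim corners of white tray
yaw=np.radians(-13.1);R=np.array([[np.cos(yaw),-np.sin(yaw)],[np.sin(yaw),np.cos(yaw)]])
for x,y in ((34,82),(34,-82),(-34,-82),(-34,82)): print(x,y,proj(c,[*(R@[x,y]+[442,243.8]),16]).round(0))
cv2.imwrite('pics/t2c.png',cv2.resize(cv2.imread('pics/t2.png')[240:370,100:300],None,fx=3,fy=3))
E
```

```text
t 4.8 pos [429.5 187.5 148.2] jaw -103.0 w 21.8 f [ 0.4 -0.6  0.4] j7 -2.14 tilt -1.0
34 82 [123. 187.]
34 -82 [360. 187.]
-34 -82 [358. 280.]
-34 82 [135. 280.]
```

View pics/w2.png

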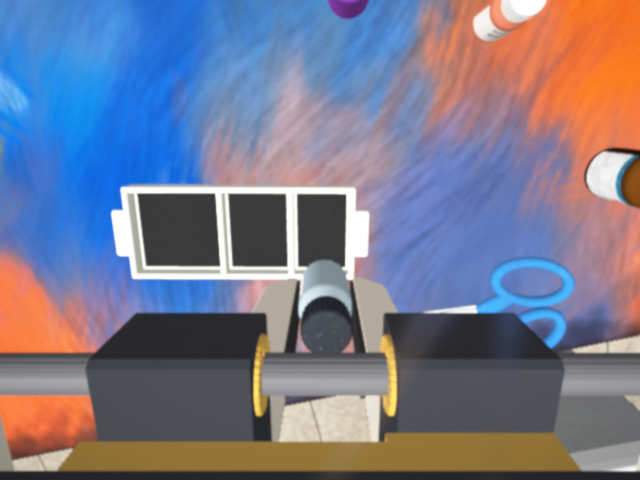

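View pics/t2c.png

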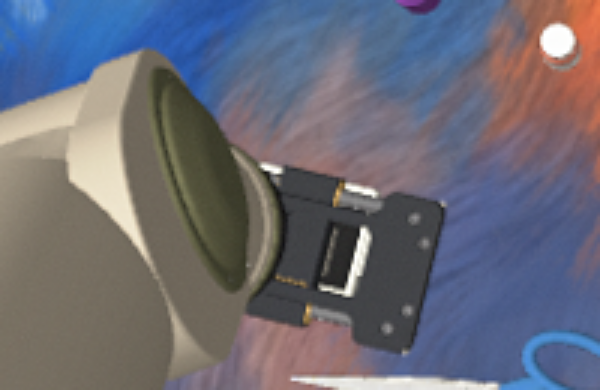

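The wrist view shows the tray rim corners at (123,186), (357,188), (355,280) and (134,278), within 3 px of prediction. The vial hangs upright in the jaws. I'll place it 1 mm further in +y.

>>> {"api": "apply_moves", "payload": {"targets": [{"grip": 0.1, "translation": [0, 0.001, -0.03], "spin": 0}, {"grip": 0.1, "translation": [0, 0.001, -0.06], "spin": 0}, {"grip": 0.1, "translation": [0, 0.001, -0.08], "spin": 0}, {"grip": 0.1, "translation": [0, 0.001, -0.092], "spin": 0}, {"grip": 0.1, "translation": [0, 0.001, -0.098], "spin": 0}, {"grip": 0.1, "translation": [0, 0.001, -0.1], "spin": 0}, {"grip": 0.1, "translation": [0, 0.001, -0.1005], "spin": 0}, {"grip": 0.1, "translation": [0, 0.001, -0.1005], "spin": 0}, {"grip": 0.3, "translation": [0, 0.001, -0.1005], "spin": 0}, {"grip": 0.38, "translation": [0, 0.001, -0.1005], "spin": 0}, {"grip": 0.45, "translation": [0, 0.001, -0.1005], "spin": 0}, {"grip": 0.5, "translation": [0, 0.001, -0.1005], "spin": 0}, {"grip": 0.55, "translation": [0, 0.001, -0.1005], "spin": 0}, {"grip": 0.55, "translation": [0, 0.001, -0.08], "spin": 0}, {"grip": 0.55, "translation": [0, 0.001, -0.05], "spin": 0}, {"grip": 0.55, "translation": [0, 0.001, -0.01], "spin": 0}, {"grip": 0.55, "translation": [0, 0.001, 0.03], "spin": 0}, {"grip": 0.55, "translation": [0, 0.001, 0.03], "spin": 0}]}}

```text
time_s: 6.7
ee_pos: [431.5, 188.2, 182.3]
tool_rot: [2.365, 1.564, 0.566]
ft_force: [0.0, 0.9, -0.5]
gripper_width: 51.3
```

```bash
python3 - <<'E'
from h import *
s=st();look('w3')
E
```

```text
t 6.7 pos [431.5 188.2 182.3] jaw -103.1 w 51.3 f [ 0.   0.9 -0.5] j7 -2.15 tilt -1.0
```

View pics/w3.png

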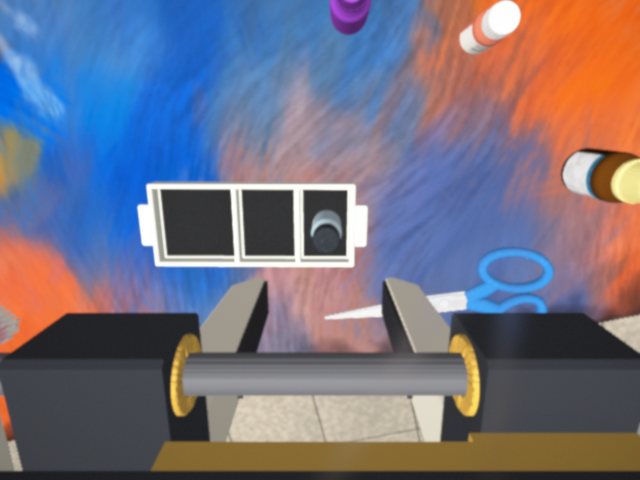

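The wrist view shows the black-capped vial upright in the narrow compartment (cap at 326,238). Next is the blue bottle.

>>> {"api": "apply_moves", "payload": {"targets": [{"grip": 0.5, "translation": [0.015, -0.007, 0], "spin": 8}, {"grip": 0.5, "translation": [0.035, -0.017, 0], "spin": 16}, {"grip": 0.5, "translation": [0.055, -0.027, 0], "spin": 24}, {"grip": 0.5, "translation": [0.075, -0.037, 0], "spin": 32}, {"grip": 0.5, "translation": [0.095, -0.047, 0], "spin": 40}, {"grip": 0.5, "translation": [0.115, -0.057, 0], "spin": 48}, {"grip": 0.5, "translation": [0.135, -0.067, 0], "spin": 56}, {"grip": 0.5, "translation": [0.155, -0.077, 0], "spin": 64}, {"grip": 0.5, "translation": [0.175, -0.087, 0], "spin": 72}, {"grip": 0.5, "translation": [0.19, -0.095, 0], "spin": 80}, {"grip": 0.5, "translation": [0.205, -0.101, 0], "spin": 87}, {"grip": 0.5, "translation": [0.2105, -0.1037, 0], "spin": 90}, {"grip": 0.5, "translation": [0.2105, -0.1037, 0], "spin": 90}, {"grip": 0.5, "translation": [0.2105, -0.1037, 0], "spin": 90}]}}

```text
time_s: 8.15
ee_pos: [640.4, 84.5, 179.1]
tool_rot: [2.626, 1.564, 2.396]
ft_force: [0.4, 0.7, -0.6]
gripper_width: 46.5
```

```bash
python3 - <<'E'
from h import *
st();s,im=look('w4');c=cam('wrist',s);print(proj(c,(642,84.5,66)).round(0))
hsv=cv2.cvtColor(im,cv2.COLOR_RGB2HSV).astype(int);h,S,v=hsv[...,0],hsv[...,1],hsv[...,2]
m=(h>112)&(h<125)&(S>170)&(v>150);_,l,sta,ce=cv2.connectedComponentsWithStats(m.astype(np.uint8))
for i in range(1,len(sta)):
    if sta[i,4]>300: print(sta[i],ce[i],plane(c,ce[i],66).round(1),plane(c,ce[i],59).round(1))
E
```

```text
t 8.15 pos [640.4  84.5 179.1] jaw -13.2 w 46.5 f [ 0.4  0.7 -0.6] j7 -0.64 tilt -1.0
[329. 243.]
```

View pics/w4.png

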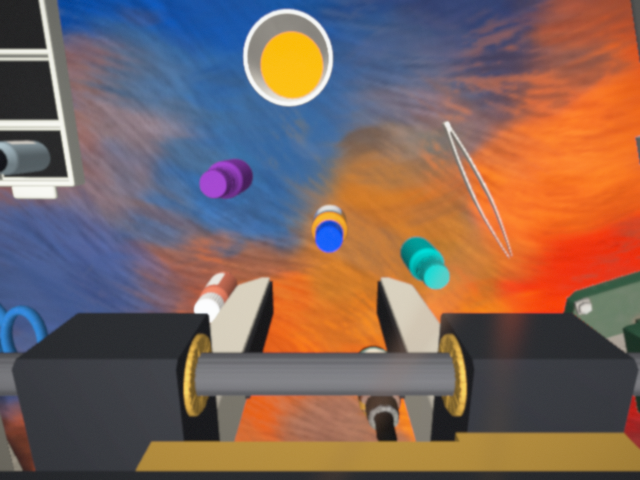

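The wrist view shows the blue cap at (329,236), with purple (213,183) and turquoise (435,275) clear of the fingers. There is a steady 5 px upward bias from the wrist calibration, about 3 mm or less. Descending.

>>> {"api": "apply_moves", "payload": {"targets": [{"grip": 0.5, "translation": [0.001, 0.001, -0.03], "spin": 0}, {"grip": 0.5, "translation": [0.0015, 0.001, -0.06], "spin": 0}, {"grip": 0.5, "translation": [0.0015, 0.001, -0.09], "spin": 0}, {"grip": 0.5, "translation": [0.0015, 0.001, -0.115], "spin": 0}, {"grip": 0.5, "translation": [0.0015, 0.001, -0.13], "spin": 0}, {"grip": 0.5, "translation": [0.0015, 0.001, -0.138], "spin": 0}, {"grip": 0.5, "translation": [0.0015, 0.001, -0.138], "spin": 0}, {"grip": 0.15, "translation": [0.0015, 0.001, -0.138], "spin": 0}, {"grip": 0.15, "translation": [0.0015, 0.001, -0.138], "spin": 0}, {"grip": 0.15, "translation": [0.0015, 0.001, -0.138], "spin": 0}, {"grip": 0.15, "translation": [0.0015, 0.001, -0.138], "spin": 0}, {"grip": 0.15, "translation": [0.0015, 0.001, -0.138], "spin": 0}, {"grip": 0.15, "translation": [0.0015, 0.001, -0.138], "spin": 0}]}}

```text
time_s: 9.5
ee_pos: [642.5, 85.8, 42.4]
tool_rot: [2.386, 1.565, 2.156]
ft_force: [-0.3, -0.6, 6.7]
gripper_width: 26.3
```

>>> {"api": "apply_moves", "payload": {"targets": [{"grip": 0.15, "translation": [0, 0, 0.015], "spin": 0}, {"grip": 0.15, "translation": [0, 0, 0.045], "spin": 0}, {"grip": 0.15, "translation": [0, 0, 0.075], "spin": 0}, {"grip": 0.15, "translation": [0, 0, 0.1], "spin": 0}, {"grip": 0.15, "translation": [-0.01, 0.007, 0.115], "spin": 0}, {"grip": 0.15, "translation": [-0.03, 0.022, 0.115], "spin": 0}, {"grip": 0.15, "translation": [-0.055, 0.04, 0.115], "spin": 0}, {"grip": 0.15, "translation": [-0.08, 0.058, 0.115], "spin": 0}, {"grip": 0.15, "translation": [-0.105, 0.077, 0.115], "spin": 0}, {"grip": 0.15, "translation": [-0.13, 0.095, 0.115], "spin": 0}, {"grip": 0.15, "translation": [-0.155, 0.113, 0.115], "spin": 0}, {"grip": 0.15, "translation": [-0.18, 0.131, 0.115], "spin": 0}, {"grip": 0.15, "translation": [-0.197, 0.144, 0.115], "spin": 0}, {"grip": 0.15, "translation": [-0.2025, 0.148, 0.115], "spin": 0}, {"grip": 0.15, "translation": [-0.2025, 0.148, 0.115], "spin": 0}, {"grip": 0.15, "translation": [-0.2025, 0.148, 0.115], "spin": 0}]}}

```text
time_s: 11.1
ee_pos: [440.6, 233.2, 157.5]
tool_rot: [2.33, 1.565, 2.1]
ft_force: [0.9, 0.3, -0.1]
gripper_width: 26.1
```

```bash
python3 - <<'E'
from h import *
st();look('w5')
E
```

```text
t 11.1 pos [440.6 233.2 157.5] jaw -13.2 w 26.1 f [ 0.9  0.3 -0.1] j7 -1.05 tilt -1.0
```

View pics/w5.png

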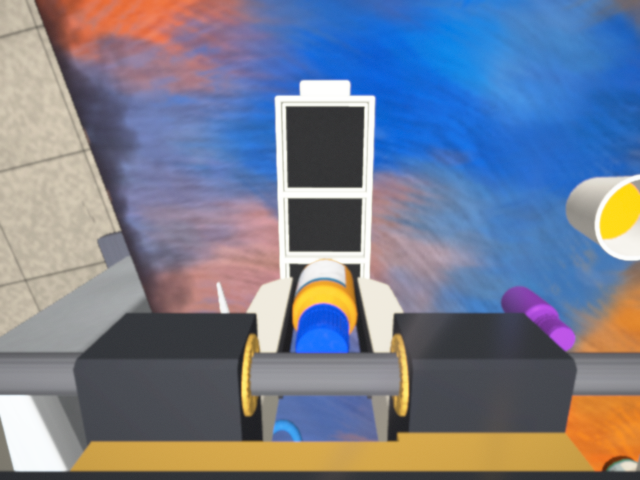

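The wrist view shows the blue bottle upright in the jaws, aligned with the tray column (x about 325). I'll lower it and release.

>>> {"api": "apply_moves", "payload": {"targets": [{"grip": 0.15, "translation": [0, 0.001, -0.03], "spin": 0}, {"grip": 0.15, "translation": [0, 0.001, -0.06], "spin": 0}, {"grip": 0.15, "translation": [0, 0.001, -0.085], "spin": 0}, {"grip": 0.15, "translation": [0, 0.001, -0.1], "spin": 0}, {"grip": 0.15, "translation": [0, 0.001, -0.108], "spin": 0}, {"grip": 0.15, "translation": [0, 0.001, -0.1105], "spin": 0}, {"grip": 0.15, "translation": [0, 0.001, -0.111], "spin": 0}, {"grip": 0.15, "translation": [0, 0.001, -0.111], "spin": 0}, {"grip": 0.33, "translation": [0, 0.001, -0.111], "spin": 0}, {"grip": 0.4, "translation": [0, 0.001, -0.111], "spin": 0}, {"grip": 0.46, "translation": [0, 0.001, -0.111], "spin": 0}, {"grip": 0.52, "translation": [0, 0.001, -0.111], "spin": 0}, {"grip": 0.55, "translation": [0, 0.001, -0.111], "spin": 0}, {"grip": 0.55, "translation": [0, 0.001, -0.09], "spin": 0}, {"grip": 0.55, "translation": [0, 0.001, -0.06], "spin": 0}, {"grip": 0.55, "translation": [0, 0.001, -0.02], "spin": 0}, {"grip": 0.55, "translation": [0, 0.001, 0.02], "spin": 0}, {"grip": 0.55, "translation": [0, 0.001, 0.02], "spin": 0}]}}

```text
time_s: 12.95
ee_pos: [442.6, 235.1, 181.7]
tool_rot: [1.409, 1.562, 1.177]
ft_force: [-0.3, -0.5, -0.9]
gripper_width: 51.2
```

```bash
python3 - <<'E'
from h import *
st();look('w6')
E
```

```text
t 12.95 pos [442.6 235.1 181.7] jaw -13.3 w 51.2 f [-0.3 -0.5 -0.9] j7 -1.04 tilt -1.0
```

View pics/w6.png

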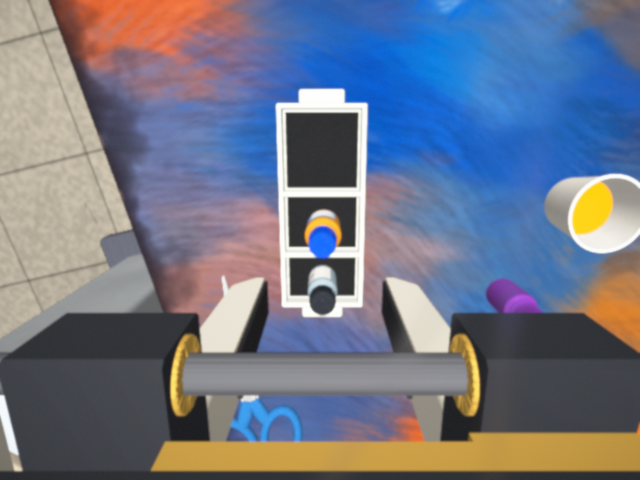

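The wrist view shows blue (322,240) and black (322,295) standing in their compartments. Now the loupe.

>>> {"api": "apply_moves", "payload": {"targets": [{"grip": 0.75, "translation": [0.01, -0.02, 0.01], "spin": 0}, {"grip": 0.75, "translation": [0.025, -0.05, 0.01], "spin": 0}, {"grip": 0.75, "translation": [0.045, -0.09, 0.01], "spin": 0}, {"grip": 0.75, "translation": [0.065, -0.13, 0.01], "spin": 0}, {"grip": 0.75, "translation": [0.085, -0.17, 0.01], "spin": 0}, {"grip": 0.75, "translation": [0.105, -0.21, 0.01], "spin": 0}, {"grip": 0.75, "translation": [0.125, -0.25, 0.01], "spin": 0}, {"grip": 0.75, "translation": [0.145, -0.29, 0.01], "spin": 0}, {"grip": 0.75, "translation": [0.165, -0.33, 0.01], "spin": 0}, {"grip": 0.75, "translation": [0.185, -0.37, 0.01], "spin": 0}, {"grip": 0.75, "translation": [0.2, -0.41, 0.005], "spin": 0}, {"grip": 0.75, "translation": [0.215, -0.435, 0], "spin": 0}, {"grip": 0.75, "translation": [0.2195, -0.4445, 0], "spin": 0}, {"grip": 0.75, "translation": [0.2195, -0.4445, 0], "spin": 0}, {"grip": 0.75, "translation": [0.2195, -0.4445, 0], "spin": 0}]}}

```text
time_s: 14.5
ee_pos: [660.9, -208.1, 179.0]
tool_rot: [1.775, 1.562, 1.545]
ft_force: [-0.4, 0.1, 0.2]
gripper_width: 69.8
```

```bash
python3 - <<'E'
from h import *
st();s,im=look('w7');c=cam('wrist',s);print(proj(c,(662,-209.4,46)).round(0))
E
```

```text
t 14.5 pos [ 660.9 -208.1  179. ] jaw -13.2 w 69.8 f [-0.4  0.1  0.2] j7 -0.19 tilt -1.0
[328. 238.]
```

View pics/w7.png

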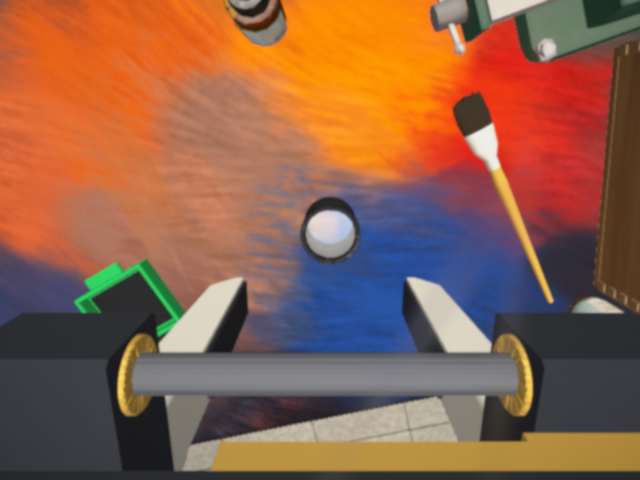

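The wrist view shows the loupe at (330,233), as predicted (328,238) apart from the same bias. Descending.

>>> {"api": "apply_moves", "payload": {"targets": [{"grip": 0.75, "translation": [0.0015, -0.0005, -0.03], "spin": 0}, {"grip": 0.75, "translation": [0.0015, -0.0005, -0.06], "spin": 0}, {"grip": 0.75, "translation": [0.0015, -0.0005, -0.09], "spin": 0}, {"grip": 0.75, "translation": [0.0015, -0.0005, -0.115], "spin": 0}, {"grip": 0.75, "translation": [0.0015, -0.0005, -0.13], "spin": 0}, {"grip": 0.75, "translation": [0.0015, -0.0005, -0.14], "spin": 0}, {"grip": 0.75, "translation": [0.0015, -0.0005, -0.14], "spin": 0}, {"grip": 0.35, "translation": [0.0015, -0.0005, -0.14], "spin": 0}, {"grip": 0.35, "translation": [0.0015, -0.0005, -0.14], "spin": 0}, {"grip": 0.35, "translation": [0.0015, -0.0005, -0.14], "spin": 0}, {"grip": 0.35, "translation": [0.0015, -0.0005, -0.14], "spin": 0}, {"grip": 0.35, "translation": [0.0015, -0.0005, -0.14], "spin": 0}, {"grip": 0.35, "translation": [0.0015, -0.0005, -0.14], "spin": 0}], "grip_force": 20}}

```text
time_s: 15.85
ee_pos: [662.9, -208.4, 40.2]
tool_rot: [1.579, 1.563, 1.35]
ft_force: [-1.0, 0.1, 5.5]
gripper_width: 41.9
```

>>> {"api": "apply_moves", "payload": {"targets": [{"grip": 0.35, "translation": [0, 0, 0.015], "spin": 0}, {"grip": 0.35, "translation": [0, 0, 0.045], "spin": 0}, {"grip": 0.35, "translation": [0, 0, 0.08], "spin": 0}, {"grip": 0.35, "translation": [0, 0, 0.11], "spin": 0}, {"grip": 0.35, "translation": [-0.005, 0.012, 0.13], "spin": 0}, {"grip": 0.35, "translation": [-0.02, 0.045, 0.135], "spin": 0}, {"grip": 0.35, "translation": [-0.035, 0.08, 0.135], "spin": 0}, {"grip": 0.35, "translation": [-0.05, 0.12, 0.135], "spin": 0}, {"grip": 0.35, "translation": [-0.067, 0.16, 0.135], "spin": 0}, {"grip": 0.35, "translation": [-0.084, 0.2, 0.135], "spin": 0}, {"grip": 0.35, "translation": [-0.101, 0.24, 0.135], "spin": 0}, {"grip": 0.35, "translation": [-0.118, 0.28, 0.135], "spin": 0}, {"grip": 0.35, "translation": [-0.135, 0.32, 0.135], "spin": 0}, {"grip": 0.35, "translation": [-0.152, 0.36, 0.135], "spin": 0}, {"grip": 0.35, "translation": [-0.168, 0.4, 0.135], "spin": 0}, {"grip": 0.35, "translation": [-0.185, 0.44, 0.13], "spin": 0}, {"grip": 0.35, "translation": [-0.2, 0.475, 0.125], "spin": 0}, {"grip": 0.35, "translation": [-0.208, 0.495, 0.12], "spin": 0}, {"grip": 0.35, "translation": [-0.21, 0.499, 0.12], "spin": 0}, {"grip": 0.35, "translation": [-0.21, 0.499, 0.12], "spin": 0}]}}

```text
time_s: 17.85
ee_pos: [452.7, 290.8, 160.6]
tool_rot: [1.553, 1.563, 1.325]
ft_force: [-0.1, -0.1, -0.7]
gripper_width: 41.8
```

```bash
python3 - <<'E'
from h import *
st();look('w8')
E
```

```text
t 17.85 pos [452.7 290.8 160.6] jaw -13.1 w 41.8 f [-0.1 -0.1 -0.7] j7 -1.11 tilt -1.0
```

View pics/w8.png

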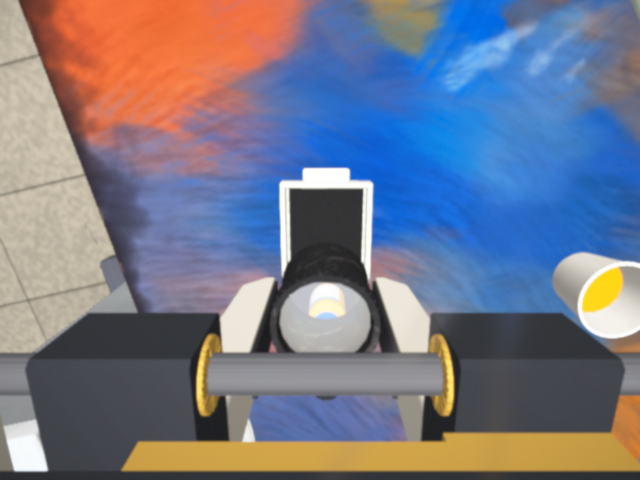

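The wrist view shows the loupe level in the jaws, in line with the wide compartment. Lower and release.

>>> {"api": "apply_moves", "payload": {"targets": [{"grip": 0.35, "translation": [0, 0, -0.03], "spin": 0}, {"grip": 0.35, "translation": [0, 0, -0.06], "spin": 0}, {"grip": 0.35, "translation": [0, 0, -0.085], "spin": 0}, {"grip": 0.35, "translation": [0, 0, -0.104], "spin": 0}, {"grip": 0.35, "translation": [0, 0, -0.112], "spin": 0}, {"grip": 0.35, "translation": [0, 0, -0.1155], "spin": 0}, {"grip": 0.35, "translation": [0, 0, -0.116], "spin": 0}, {"grip": 0.35, "translation": [0, 0, -0.116], "spin": 0}, {"grip": 0.5, "translation": [0, 0, -0.116], "spin": 0}, {"grip": 0.56, "translation": [0, 0, -0.116], "spin": 0}, {"grip": 0.63, "translation": [0, 0, -0.116], "spin": 0}, {"grip": 0.7, "translation": [0, 0, -0.116], "spin": 0}, {"grip": 0.75, "translation": [0, 0, -0.116], "spin": 0}, {"grip": 0.75, "translation": [0, 0, -0.116], "spin": 0}, {"grip": 0.75, "translation": [0, 0, -0.095], "spin": 0}, {"grip": 0.75, "translation": [0, 0, -0.06], "spin": 0}, {"grip": 0.75, "translation": [0, 0, -0.02], "spin": 0}, {"grip": 0.75, "translation": [0, 0, 0.02], "spin": 0}, {"grip": 0.75, "translation": [0, 0, 0.02], "spin": 0}]}}

```text
time_s: 19.8
ee_pos: [455.0, 291.0, 185.2]
tool_rot: [1.181, 1.556, 0.951]
ft_force: [0.8, 0.1, 0.5]
gripper_width: 69.6
```

```bash
python3 - <<'E'
from h import *
st();look('w9')
E
```

```text
t 19.8 pos [455.  291.  185.2] jaw -13.2 w 69.6 f [0.8 0.1 0.5] j7 -1.1 tilt -0.9999
```

View pics/w9.png

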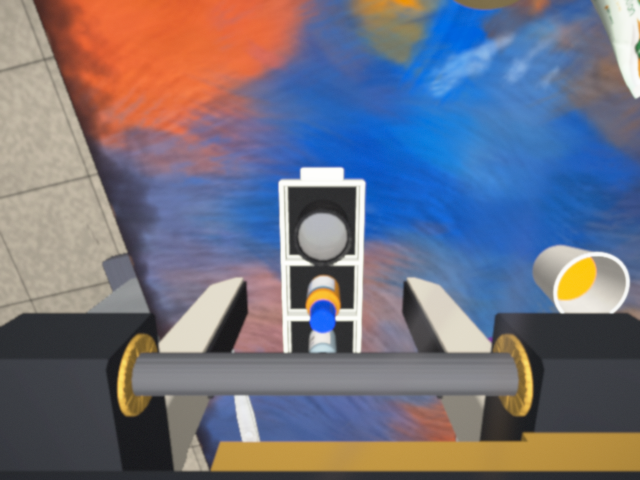

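The wrist view shows the loupe seated in the wide compartment, with the bottle and vial undisturbed. Now the white vial, with the jaws turned to the green tray's yaw.

>>> {"api": "apply_moves", "payload": {"targets": [{"grip": 0.55, "translation": [0.008, -0.022, 0], "spin": 5}, {"grip": 0.55, "translation": [0.02, -0.055, 0], "spin": 11}, {"grip": 0.55, "translation": [0.034, -0.095, 0], "spin": 18}, {"grip": 0.55, "translation": [0.048, -0.135, 0], "spin": 24}, {"grip": 0.55, "translation": [0.062, -0.175, 0], "spin": 29.6}, {"grip": 0.55, "translation": [0.076, -0.21, 0], "spin": 29.6}, {"grip": 0.55, "translation": [0.085, -0.233, -0.005], "spin": 29.6}, {"grip": 0.55, "translation": [0.087, -0.241, -0.005], "spin": 29.6}, {"grip": 0.55, "translation": [0.087, -0.241, -0.005], "spin": 29.6}, {"grip": 0.55, "translation": [0.087, -0.241, -0.005], "spin": 29.6}]}}

```text
time_s: 20.85
ee_pos: [540.7, 50.8, 177.6]
tool_rot: [1.325, 1.558, 1.612]
ft_force: [-0.4, 0.5, -0.1]
gripper_width: 51.2
```

```bash
python3 - <<'E'
from h import *
st();s,im=look('w10');c=cam('wrist',s);print(proj(c,(542,50,56)).round(0))
E
```

```text
t 20.85 pos [540.7  50.8 177.6] jaw 16.5 w 51.2 f [-0.4  0.5 -0.1] j7 -0.23 tilt -0.9999
[326. 243.]
```

View pics/w10.png

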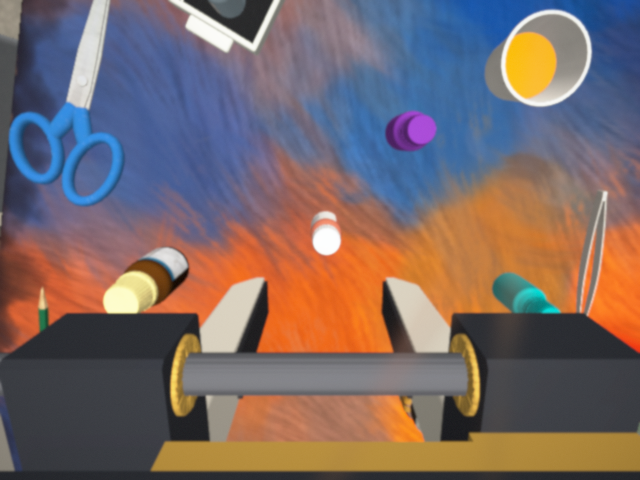

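The wrist view shows the white cap at (326,239) against a predicted (326,243). Descend and grip.

>>> {"api": "apply_moves", "payload": {"targets": [{"grip": 0.55, "translation": [0.001, 0, -0.03], "spin": 0}, {"grip": 0.55, "translation": [0.001, 0, -0.06], "spin": 0}, {"grip": 0.55, "translation": [0.001, 0, -0.09], "spin": 0}, {"grip": 0.55, "translation": [0.001, 0, -0.115], "spin": 0}, {"grip": 0.55, "translation": [0.001, 0, -0.128], "spin": 0}, {"grip": 0.55, "translation": [0.001, 0, -0.1345], "spin": 0}, {"grip": 0.55, "translation": [0.001, 0, -0.1345], "spin": 0}, {"grip": 0.1, "translation": [0.001, 0, -0.1345], "spin": 0}, {"grip": 0.1, "translation": [0.001, 0, -0.1345], "spin": 0}, {"grip": 0.1, "translation": [0.001, 0, -0.1345], "spin": 0}, {"grip": 0.1, "translation": [0.001, 0, -0.1345], "spin": 0}, {"grip": 0.1, "translation": [0.001, 0, -0.1345], "spin": 0}, {"grip": 0.1, "translation": [0.001, 0, -0.1345], "spin": 0}, {"grip": 0.1, "translation": [0.001, 0, -0.1345], "spin": 0}], "grip_force": 15}}

```text
time_s: 22.3
ee_pos: [542.0, 51.0, 43.8]
tool_rot: [1.227, 1.558, 1.516]
ft_force: [0.4, 0.0, 5.7]
gripper_width: 22.1
```

>>> {"api": "apply_moves", "payload": {"targets": [{"grip": 0.1, "translation": [0, 0, 0.015], "spin": 0}, {"grip": 0.1, "translation": [0, 0, 0.045], "spin": 0}, {"grip": 0.1, "translation": [0, 0, 0.08], "spin": 0}, {"grip": 0.1, "translation": [-0.002, -0.01, 0.105], "spin": 0}, {"grip": 0.1, "translation": [-0.005, -0.035, 0.115], "spin": 0}, {"grip": 0.1, "translation": [-0.01, -0.07, 0.115], "spin": 0}, {"grip": 0.1, "translation": [-0.015, -0.11, 0.115], "spin": 0}, {"grip": 0.1, "translation": [-0.02, -0.15, 0.115], "spin": 0}, {"grip": 0.1, "translation": [-0.025, -0.19, 0.115], "spin": 0}, {"grip": 0.1, "translation": [-0.031, -0.23, 0.115], "spin": 0}, {"grip": 0.1, "translation": [-0.036, -0.27, 0.115], "spin": 0}, {"grip": 0.1, "translation": [-0.041, -0.305, 0.115], "spin": 0}, {"grip": 0.1, "translation": [-0.045, -0.333, 0.115], "spin": 0}, {"grip": 0.1, "translation": [-0.0463, -0.3447, 0.115], "spin": 0}, {"grip": 0.1, "translation": [-0.0463, -0.3447, 0.115], "spin": 0}, {"grip": 0.1, "translation": [-0.0463, -0.3447, 0.115], "spin": 0}]}}

```text
time_s: 23.9
ee_pos: [496.1, -292.2, 158.7]
tool_rot: [1.218, 1.557, 1.508]
ft_force: [0.7, 0.1, 0.9]
gripper_width: 22.3
```

```bash
python3 - <<'E'
from h import *
st();s,_=look('w11');c=cam('wrist',s)
yaw=np.radians(16.4);R=np.array([[np.cos(yaw),-np.sin(yaw)],[np.sin(yaw),np.cos(yaw)]])
for x,y in ((34,53),(34,-53),(-34,-53),(-34,53)): print(x,y,proj(c,[*(R@[x,y]+[487.2,-265.5]),16]).round(0))
E
```

```text
t 23.9 pos [ 496.1 -292.2  158.7] jaw 16.6 w 22.3 f [0.7 0.1 0.9] j7 0.36 tilt -0.9999
34 53 [372. 120.]
34 -53 [368. 266.]
-34 -53 [278. 266.]
-34 53 [273. 120.]
```

View pics/w11.png

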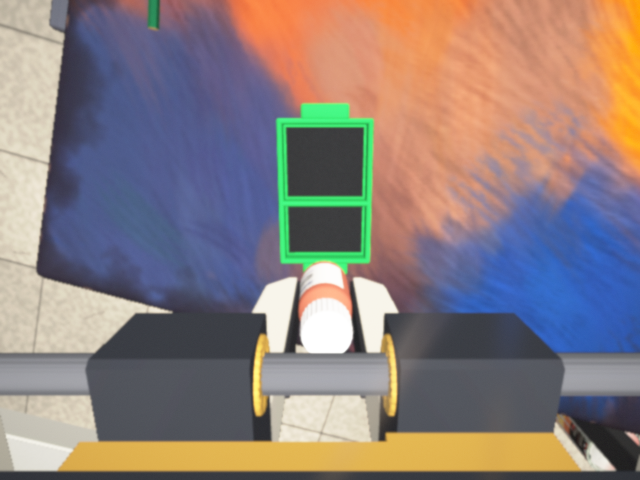

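The wrist view shows green rim corners at (374,119), (371,263), (279,263) and (277,119), within 3 px of prediction. The vial is upright.

>>> {"api": "apply_moves", "payload": {"targets": [{"grip": 0.1, "translation": [0.001, -0.001, -0.03], "spin": 0}, {"grip": 0.1, "translation": [0.001, -0.001, -0.06], "spin": 0}, {"grip": 0.1, "translation": [0.001, -0.001, -0.085], "spin": 0}, {"grip": 0.1, "translation": [0.001, -0.001, -0.1], "spin": 0}, {"grip": 0.1, "translation": [0.001, -0.001, -0.107], "spin": 0}, {"grip": 0.1, "translation": [0.001, -0.001, -0.1105], "spin": 0}, {"grip": 0.1, "translation": [0.001, -0.001, -0.111], "spin": 0}, {"grip": 0.1, "translation": [0.001, -0.001, -0.111], "spin": 0}, {"grip": 0.3, "translation": [0.001, -0.001, -0.111], "spin": 0}, {"grip": 0.38, "translation": [0.001, -0.001, -0.111], "spin": 0}, {"grip": 0.45, "translation": [0.001, -0.001, -0.111], "spin": 0}, {"grip": 0.5, "translation": [0.001, -0.001, -0.111], "spin": 0}, {"grip": 0.55, "translation": [0.001, -0.001, -0.111], "spin": 0}, {"grip": 0.55, "translation": [0.001, -0.001, -0.09], "spin": 0}, {"grip": 0.55, "translation": [0.001, -0.001, -0.06], "spin": 0}, {"grip": 0.55, "translation": [0.001, -0.001, -0.02], "spin": 0}, {"grip": 0.6, "translation": [0.001, -0.001, 0.03], "spin": 0}, {"grip": 0.6, "translation": [0.001, -0.001, 0.03], "spin": 0}]}}

```text
time_s: 25.75
ee_pos: [499.9, -293.7, 194.5]
tool_rot: [0.517, 1.558, 0.807]
ft_force: [-0.1, 0.0, 0.0]
gripper_width: 55.4
```

```bash
python3 - <<'E'
from h import *
st();look('w12')
E
```

```text
t 25.75 pos [ 499.9 -293.7  194.5] jaw 16.6 w 55.4 f [-0.1  0.   0. ] j7 0.39 tilt -0.9999
```

View pics/w12.png

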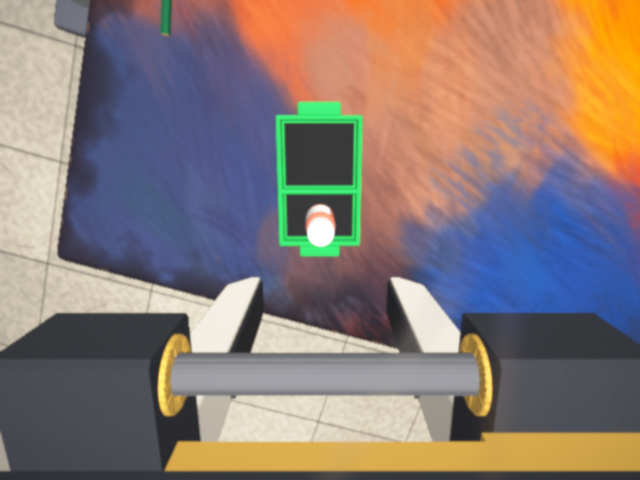

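The wrist view shows the white vial standing in the narrow green compartment. Now the yellow bottle, which is near the inner reach limit.

>>> {"api": "apply_moves", "payload": {"targets": [{"grip": 0.65, "translation": [-0.005, 0.02, 0.005], "spin": 0}, {"grip": 0.65, "translation": [-0.014, 0.05, 0.005], "spin": 0}, {"grip": 0.65, "translation": [-0.025, 0.09, 0.005], "spin": 0}, {"grip": 0.65, "translation": [-0.036, 0.13, 0.005], "spin": 0}, {"grip": 0.65, "translation": [-0.047, 0.17, 0.005], "spin": 0}, {"grip": 0.65, "translation": [-0.058, 0.21, 0.005], "spin": 0}, {"grip": 0.65, "translation": [-0.068, 0.245, 0.005], "spin": 0}, {"grip": 0.65, "translation": [-0.074, 0.265, 0.005], "spin": 0}, {"grip": 0.65, "translation": [-0.0765, 0.2711, 0.005], "spin": 0}, {"grip": 0.65, "translation": [-0.0765, 0.2711, 0.005], "spin": 0}, {"grip": 0.65, "translation": [-0.0765, 0.2711, 0.005], "spin": 0}]}}

```text
time_s: 26.9
ee_pos: [422.0, -23.2, 196.4]
tool_rot: [0.817, 1.559, 1.106]
ft_force: [0.4, -0.1, -0.1]
gripper_width: 60.4
```

```bash
python3 - <<'E'
from h import *
s=st();print(s['joints'].round(2));s,_=look('w13');c=cam('wrist',s);print(proj(c,(422.5,-22.6,80)).round(0))
E
```

```text
t 26.9 pos [422.  -23.2 196.4] jaw 16.6 w 60.4 f [ 0.4 -0.1 -0.1] j7 -0.13 tilt -0.9999
[ 0.33  0.35 -0.51  2.29  0.31  0.56 -0.13]
[325. 243.]
```

View pics/w13.png

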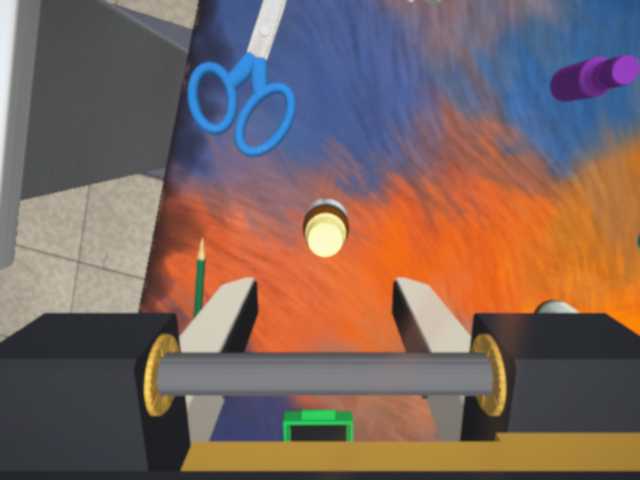

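The wrist view shows the yellow cap at (325,237), as predicted bar the bias. The pose is reachable, so I descend.

>>> {"api": "apply_moves", "payload": {"targets": [{"grip": 0.65, "translation": [0.0005, 0.001, -0.03], "spin": 0}, {"grip": 0.65, "translation": [0.0005, 0.001, -0.06], "spin": 0}, {"grip": 0.65, "translation": [0.0005, 0.001, -0.09], "spin": 0}, {"grip": 0.65, "translation": [0.0005, 0.001, -0.115], "spin": 0}, {"grip": 0.65, "translation": [0.0005, 0.001, -0.135], "spin": 0}, {"grip": 0.65, "translation": [0.0005, 0.001, -0.1485], "spin": 0}, {"grip": 0.65, "translation": [0.0005, 0.001, -0.1485], "spin": 0}, {"grip": 0.65, "translation": [0.0005, 0.001, -0.1485], "spin": 0}]}}

```text
time_s: 27.75
ee_pos: [422.7, -23.1, 47.9]
tool_rot: [0.844, 1.56, 1.131]
ft_force: [-0.1, -0.4, -0.3]
gripper_width: 60.6
```

```bash
python3 - <<'E'
from h import *
s=st();print(s['joints'].round(2))
E
```

```text
t 27.75 pos [422.7 -23.1  47.9] jaw 16.5 w 60.6 f [-0.1 -0.4 -0.3] j7 -0.47 tilt -0.9999
[ 0.02  0.63 -0.13  2.42  0.67  0.11 -0.47]
```

>>> {"api": "apply_moves", "payload": {"targets": [{"grip": 0.65, "translation": [0.002, 0.0005, 0.005], "spin": 0}, {"grip": 0.65, "translation": [0.002, 0.0005, 0.005], "spin": 0}]}}

```text
time_s: 27.95
ee_pos: [425.6, -22.9, 54.1]
tool_rot: [0.684, 1.559, 0.97]
ft_force: [0.1, 0.3, -0.3]
gripper_width: 60.1
```

```bash
python3 - <<'E'
from h import *
s=st();print(s['joints'].round(4))
E
```

```text
t 27.95 pos [425.6 -22.9  54.1] jaw 16.4 w 60.1 f [ 0.1  0.3 -0.3] j7 -0.46 tilt -0.9999
[ 0.0429  0.6174 -0.1645  2.413   0.6637  0.139  -0.4638]
```

>>> {"api": "apply_moves", "payload": {"targets": [{"grip": 0.6, "translation": [-0.002, 0, -0.001], "spin": 0}, {"grip": 0.5, "translation": [-0.002, 0, -0.001], "spin": 0}, {"grip": 0.45, "translation": [-0.002, 0, -0.001], "spin": 0}, {"grip": 0.41, "translation": [-0.002, 0, -0.001], "spin": 0}, {"grip": 0.38, "translation": [-0.002, 0, -0.001], "spin": 0}, {"grip": 0.3, "translation": [-0.002, 0, -0.001], "spin": 0}, {"grip": 0.3, "translation": [-0.002, 0, -0.001], "spin": 0}, {"grip": 0.3, "translation": [-0.002, 0, -0.001], "spin": 0}, {"grip": 0.3, "translation": [-0.002, 0, -0.001], "spin": 0}], "grip_force": 20}}

```text
time_s: 28.85
ee_pos: [423.6, -22.9, 53.1]
tool_rot: [0.684, 1.558, 0.97]
ft_force: [-0.3, 0.3, -0.5]
gripper_width: 34.5
```

```bash
python3 - <<'E'
from h import *
s=st();print(s['joints'].round(4))
E
```

```text
t 28.85 pos [423.6 -22.9  53.1] jaw 16.4 w 34.5 f [-0.3  0.3 -0.5] j7 -0.48 tilt -0.9999
[ 0.0376  0.619  -0.1576  2.4182  0.6756  0.1309 -0.4756]
```

>>> {"api": "apply_moves", "payload": {"targets": [{"grip": 0.3, "translation": [0, 0, 0.012], "spin": 0}, {"grip": 0.3, "translation": [0.001, -0.003, 0.04], "spin": 0}, {"grip": 0.3, "translation": [0.003, -0.01, 0.07], "spin": 0}, {"grip": 0.3, "translation": [0.007, -0.027, 0.1], "spin": 0}, {"grip": 0.3, "translation": [0.014, -0.055, 0.11], "spin": 0}, {"grip": 0.3, "translation": [0.023, -0.09, 0.11], "spin": 0}, {"grip": 0.3, "translation": [0.032, -0.125, 0.11], "spin": 0}, {"grip": 0.3, "translation": [0.041, -0.16, 0.11], "spin": 0}, {"grip": 0.3, "translation": [0.049, -0.19, 0.11], "spin": 0}, {"grip": 0.3, "translation": [0.055, -0.212, 0.11], "spin": 0}, {"grip": 0.3, "translation": [0.0575, -0.222, 0.11], "spin": 0}, {"grip": 0.3, "translation": [0.0575, -0.222, 0.11], "spin": 0}, {"grip": 0.3, "translation": [0.0575, -0.222, 0.11], "spin": 0}]}}

```text
time_s: 30.15
ee_pos: [480.7, -243.7, 162.9]
tool_rot: [0.751, 1.558, 1.038]
ft_force: [-0.0, 1.1, -0.9]
gripper_width: 34.6
```

```bash
python3 - <<'E'
from h import *
st();look('w14')
E
```

```text
t 30.15 pos [ 480.7 -243.7  162.9] jaw 16.4 w 34.6 f [-0.   1.1 -0.9] j7 0.19 tilt -0.9999
```

View pics/w14.png

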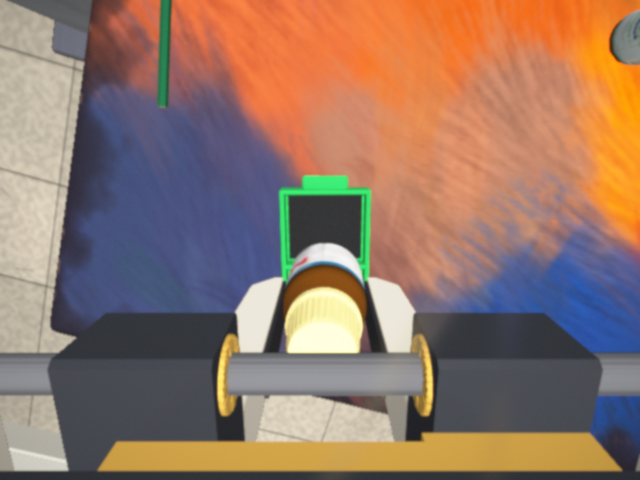

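The wrist view shows the yellow bottle upright and in line with the wide green compartment. Lower and release.

>>> {"api": "apply_moves", "payload": {"targets": [{"grip": 0.3, "translation": [0.0005, -0.001, -0.03], "spin": 0}, {"grip": 0.3, "translation": [0.0005, -0.001, -0.06], "spin": 0}, {"grip": 0.3, "translation": [0.0005, -0.001, -0.085], "spin": 0}, {"grip": 0.3, "translation": [0.0005, -0.001, -0.098], "spin": 0}, {"grip": 0.3, "translation": [0.0005, -0.001, -0.103], "spin": 0}, {"grip": 0.3, "translation": [0.0005, -0.001, -0.105], "spin": 0}, {"grip": 0.3, "translation": [0.0005, -0.001, -0.1055], "spin": 0}, {"grip": 0.3, "translation": [0.0005, -0.001, -0.1055], "spin": 0}, {"grip": 0.43, "translation": [0.0005, -0.001, -0.1055], "spin": 0}, {"grip": 0.48, "translation": [0.0005, -0.001, -0.1055], "spin": 0}, {"grip": 0.55, "translation": [0.0005, -0.001, -0.1055], "spin": 0}, {"grip": 0.62, "translation": [0.0005, -0.001, -0.1055], "spin": 0}, {"grip": 0.68, "translation": [0.0005, -0.001, -0.1055], "spin": 0}, {"grip": 0.68, "translation": [0.0005, -0.001, -0.1055], "spin": 0}, {"grip": 0.68, "translation": [0.0005, -0.001, -0.085], "spin": 0}, {"grip": 0.68, "translation": [0.0005, -0.001, -0.05], "spin": 0}, {"grip": 0.68, "translation": [0.0005, -0.001, -0.01], "spin": 0}, {"grip": 0.68, "translation": [0.0005, -0.001, 0.04], "spin": 0}, {"grip": 0.68, "translation": [0.0005, -0.001, 0.06], "spin": 0}, {"grip": 0.68, "translation": [0.0005, -0.001, 0.06], "spin": 0}]}}

```text
time_s: 32.2
ee_pos: [482.6, -244.9, 226.1]
tool_rot: [0.335, 1.557, 0.622]
ft_force: [0.0, -0.3, -0.9]
gripper_width: 63.4
```

```bash
python3 - <<'E'
from h import *
st();look('w15')
E
```

```text
t 32.2 pos [ 482.6 -244.9  226.1] jaw 16.5 w 63.4 f [ 0.  -0.3 -0.9] j7 0.27 tilt -0.9999
```

View pics/w15.png

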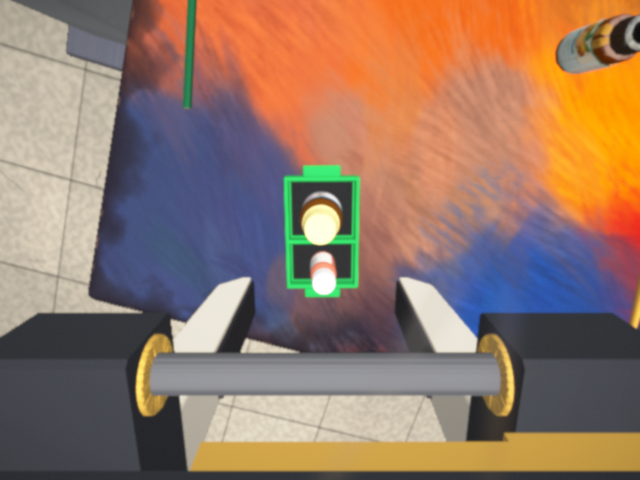

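The wrist view shows yellow (320,222) and white (323,280) standing in the green tray. I'll move the arm clear, back towards its start, and check everything from the fixed cameras.

>>> {"api": "apply_moves", "payload": {"targets": [{"grip": 0.68, "translation": [-0.01, -0.03, 0.01], "spin": 0}, {"grip": 0.68, "translation": [-0.03, -0.06, 0.02], "spin": 0}, {"grip": 0.68, "translation": [-0.06, -0.1, 0.02], "spin": 0}, {"grip": 0.68, "translation": [-0.09, -0.14, 0.02], "spin": 0}, {"grip": 0.68, "translation": [-0.12, -0.18, 0.02], "spin": 0}, {"grip": 0.68, "translation": [-0.15, -0.22, 0.02], "spin": 0}, {"grip": 0.68, "translation": [-0.18, -0.26, 0.02], "spin": 0}, {"grip": 0.68, "translation": [-0.2, -0.3, 0.02], "spin": 0}, {"grip": 0.68, "translation": [-0.22, -0.34, 0.02], "spin": 0}, {"grip": 0.68, "translation": [-0.24, -0.38, 0.02], "spin": 0}, {"grip": 0.68, "translation": [-0.25, -0.41, 0.02], "spin": 0}, {"grip": 0.68, "translation": [-0.25, -0.41, 0.02], "spin": 0}, {"grip": 0.68, "translation": [-0.25, -0.41, 0.02], "spin": 0}]}}

```text
time_s: 33.55
ee_pos: [231.3, -654.1, 241.6]
tool_rot: [0.722, 1.556, 1.008]
ft_force: [0.2, 0.7, 0.9]
gripper_width: 63.4
```

```bash
python3 - <<'E'
from h import *
st()
for n in('scene','top'): cv2.imwrite(f'pics/{n}9.png',manip.capture(n)[:,:,::-1])
t=cv2.imread('pics/top9.png');s=cv2.imread('pics/scene9.png')
a=cv2.resize(t[270:350,120:240],(400,267));b=cv2.resize(t[250:320,415:510],(400,295))
c=cv2.resize(s[170:270,140:240],(400,400));d=cv2.resize(s[300:400,350:470],(400,333))
o=np.zeros((600,800,3),np.uint8);o[:267,:400]=a;o[:295,400:]=b;o[300:,:400]=cv2.resize(c,(400,300));o[300:,400:]=cv2.resize(d,(400,300))
cv2.imwrite('pics/final.png',o)
E
```

```text
t 33.55 pos [ 231.3 -654.1  241.6] jaw 16.4 w 63.4 f [0.2 0.7 0.9] j7 1.09 tilt -0.9999
```

View pics/scene9.png

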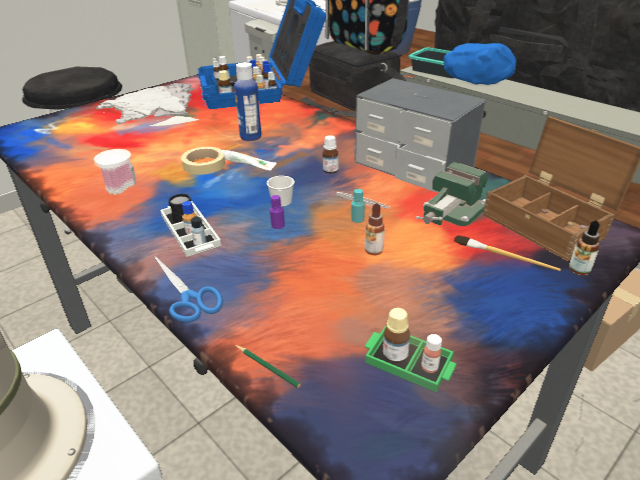

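View pics/final.png

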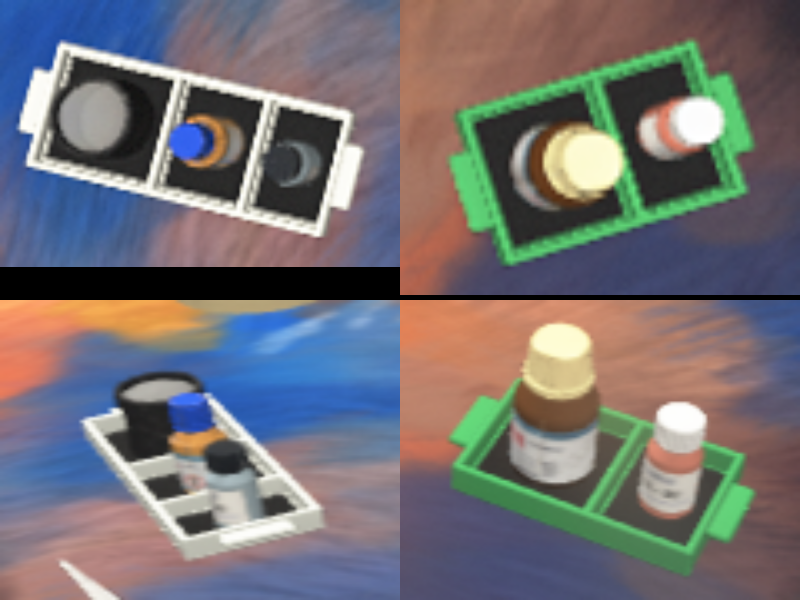

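The final views show all five items upright on their compartment floors. The dropper bottle (375,230) and cup (280,190) sit at the same pixels as at the start.

```bash
python3 - <<'E'
from h import *
a=cv2.imread('pics/scene0.png').astype(int);b=cv2.imread('pics/scene9.png').astype(int)
for n,(x0,y0,x1,y1) in dict(dropper=(362,202,388,256),cup=(265,175,297,194),purple=(268,193,286,230),turq=(349,187,367,224)).items(): print(n,np.abs(a-b)[y0:y1,x0:x1].mean().round(2))
print(manip.close_job())
E
```

```text
dropper 1.56
cup 1.77
purple 1.48
turq 1.68
the job is handed in; nothing more can be done
None
```

Both kits are made up and the job was handed in at about 33.6 s of the 131 s allowed, with the arm parked clear of the table. I took the items in the order you gave.

- **White tray:** the black-capped vial is in the narrowest compartment, the blue-capped bottle in the middle one and the loupe in the widest.
- **Green tray:** the white-capped vial is in the narrow compartment and the yellow-capped bottle in the wide one.

**Last checks:** the top and scene views show all five standing upright inside their compartments. I judged this by eye and did not triangulate the final heights. The dropper bottle, mixing cup and both look-alikes are unmoved; the scene picture differs from the start only by noise in those areas.

**What disagreed:**
- The wrist camera read about 5 px (roughly 3 mm) off from the fixed cameras, always in the same direction. I mostly trusted the fixed cameras, as the compartments have 8 mm or more to spare.
- Near the yellow bottle, which stands at the inner reach limit, joint 6 read 0.11 rad, its lower limit, to two decimals. I backed off to about 0.13 rad before gripping and took no finer reading at the limit.

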